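Feed a take-up bearing unit into its take-up frame

TASK

Load the grey take-up bearing unit, tail first, into the take-up frame: feed it in at the open end so that the rails run in its side grooves, then slide it on under the guard until its tail bears firmly on the sprung nose of the adjusting screw, wherever the screw is set. Do not ram the nose; leave the unit standing there against it, and leave the other things on the desk where they are.

Things in the scene. Friction and masses are not known exactly. Their poses are not given: they have to be found in the camera images.
- take_up_unit: Take-up bearing unit, about 0.9 kg, loose and flat on the desk mat: grey cast housing, steel bearing standing up out of it. Origin on the bearing axis at the underside; x to the tail, z up. Block x -48 to +47, 102 wide, 30 mm high; along both long sides a groove, z 9 to 21 mm, open at both ends, 89 mm across the groove bottoms. Drags with 2 to 7 N when slid on the plate.
- unit_ring (a point): Grip point at the top centre of the unit's bearing, 46 mm above its underside: a round steel inner ring, 40 mm in diameter, that stands 15 mm out of the housing (z 31 to 46 mm in the unit) and can be gripped from above. Being round, it keeps the unit's yaw by friction only.
- unit_tail (a point): Centre of the flat end of the unit's tail, at x = +64 mm, z = 15 mm in the unit: a boss 52 mm wide and 22 mm high. This end goes in first and meets the adjusting screw.
- unit_rear (a point): Centre of the unit's rear face, at x = -48 mm, z = 15 mm in the unit: flat, upright, 102 mm wide and 30 mm high, good to push on.
- take_up_frame: Take-up frame, fixed on the desk. Origin on the track's centre line at desk height; x along the track from open to closed end, z up. Dark base plate x -150 to +130 mm, 140 wide, top at z = 8 mm, on which the unit slides. Two rails x -70 to +110 mm, 108 mm apart inside, tops at z = 36 mm; inward tongues z 19 to 27 mm, 92 mm apart: the unit has 1.5 mm each side.
- track_mouth (a point): Open end of the straight track: on the centre line, on the plate (z = 8 mm), at x = -70 mm in the frame. From here outward to x = -94 mm the rail ends flare by about 7 mm each side as a lead-in; the plate from there to x = -150 mm is a free landing. The tongues bar the way from above, so the unit enters only here, lying flat, its x along the frame's x.
- guard_edge (a point): Middle of the front edge of the aluminium sheet guard, underside, at x = -20, z = 62 mm in the frame. The guard stands on posts over the track from here to x = +120 mm, 140 mm wide, bolt heads up to z = 71 mm. The unit passes under it (ring top then at z = 54 mm), but fingers that hold the ring do not. Keep the arm low: a rack beam hangs 0.55 m above the desk from x = 0.60 m on.
- end_bracket: End bracket that closes the track, 12 mm thick, 132 wide, 40 mm high; origin under its middle, on the plate, at x = 116 mm in the frame. It carries the adjusting screw on the centre line, 15 mm above the plate; the screw's nose is under the guard and its setting, which no reading tells, differs each time: nose at x = 40 to 74 mm in the frame (76 to 42 mm before the origin).
- screw_hole (a point): Where the adjusting screw comes out of the bracket, 15 mm above the plate. Its nose, a 22 mm rubber disc, is a stiff sprung buffer: 2.5 N per mm, slow to spring back, bottoms after 10 mm at 25 N. Firm is 3 N or more on it: push about 12 to 20 N in all on the unit's rear, drag included; over 30 N is ramming. Let go, the unit stays by its own friction with the nose still resting on it.
- flange_unit: Bystander: blue oval two-bolt flange bearing unit without grooves, 60 x 113 x 34 mm, loose on the desk mat; origin under its centre. It and the take-up unit may swap places.
- tape_measure: Bystander: yellow tape measure, 35 x 72 x 59 mm, loose on the desk beyond the frame; origin under its centre.

How it is judged (in metres and radians):
On the way, in this order (a step that is already met when the one before it is completed fails the run):
1. the unit has entered the open end, tail first, flat on the plate and with the rails in its grooves (x of unit_tail in the frame of take_up_frame above -0.026 m and y of take_up_unit in the frame of take_up_frame between -0.004 and 0.004 m and z of take_up_unit in the frame of take_up_frame between 0.005 and 0.013 m), for 0.1 s.
2. the unit's tail is pressed firmly on the nose of the adjusting screw (3 N or more) (contact force between take_up_unit and end_bracket above 3 N), for 0.1 s.
At the end, for the whole second after the job is handed in: The unit lies flat in the track (within 4 mm of the centre line, its underside at most 5 mm above the plate), at rest, under the guard with its tail still bearing on the screw's nose (more than 0.3 N) (contact force between take_up_unit and end_bracket above 0.3 N and x of take_up_unit in the frame of take_up_frame above -0.0255 m and y of take_up_unit in the frame of take_up_frame between -0.004 and 0.004 m and z of take_up_unit in the frame of take_up_frame between 0.005 and 0.013 m and linear speed of take_up_unit below 0.01 m/s); the robot touches nothing.
It fails at once if the screw's nose is rammed with more than 30 N (contact force between take_up_unit and end_bracket above 30 N).
It fails at once if a bystander is shifted by more than 20 mm (distance of any of flange_unit, tape_measure from where it was at the start of the episode above 0.02 m).
It also fails if it takes over 48 s, if anything falls off the work surface, if the arm or the gripper's body presses on something with over 40 N, if the wrist force passes 120 N, or if a joint passes its speed limit or range.

ROBOT

A 6-joint arm with a two-finger parallel gripper is mounted at the origin on a cart in front of the work surface, level with it; the furniture and walls round the work are solid. World frame = base frame: x ahead of the robot, y to its left, z up, the work surface at z = 0. Lengths are in m, angles in degrees, forces in N, time in s.
With the tool pointing down it reaches from about 0.3 to 0.75 m from the base axis. Payload 8.5 kg.
Tool frame: the origin (TCP) lies at the very end of the fingers, on their centre line; the grasp point (between the pads) lies 19 mm behind it (env.hold_point_z is the distance from the TCP to the grasp point, in m); z points along the fingers, y is the line along which they close (so a half turn about z gives the same grasp; the last joint's range is limited). The gripper opens to 85 mm and grips with 20 to 120 N. Pads are 22 mm wide; open, the fingers measure 114 mm over their backs; the gripper's body (76 mm by 85 mm) begins 54 mm behind the grasp point. The pads swing forward as they close: fully open they stand 13 mm farther back than shut.
Start: joints at [-80.002, 21.807, 74.336, -0, 83.858, -12.336], TCP at [0.209, -0.509, 0.231] pointing down, gripper open.
Joint ranges: [-178.18, 178.18], [-50.72, 133.34], [12.68, 142.11], [-81.47, 261.47], [9.98, 163.14], [-165.26, 165.26]. Speed limits (degrees/s): [136.94, 136.94, 180, 180, 180, 180].

INTERFACE

Orientations are given as a 3x3 rotation matrix whose columns are the frame's x, y, z axes.
In Python, from rig import env, optics gives the robot as it stands.
- The arm moves only by the shell command python3 -m jog 'ROWS' [OPENING] [FORCE]. ROWS is JSON, a list of rows, each an object with "linear": the shift along the tool's x, y, z in units of 40 mm (1.0 is 40 mm), a list of three; "roll": the turn about the tool's z in units of 5 degrees (1.0 is 5 degrees). A call has 1 to 12 rows; each row shifts and turns the commanded pose from where the row before left it, along the tool's axes as they then stand; what a row does not reach is not made up. A row lasts 1/12 s, in which the tool goes at most 41.7 mm and 7.16 degrees, less where a joint would pass 70% of its speed; a pose out of reach is approached as far as the arm can. A call is refused whole if a number of a shift passes 1 or a number of a turn 1, either way. A call with a gripper value outside its range is refused whole. OPENING is the opening, from -1 (shut) to 1 (fully open), set as the call begins (- or left out, the last holds). The fingers move at their own pace and stop on an object; FORCE is the grip in N (left out, the last holds). Time passes only in rows, so rows that do not move let the fingers close. It gives the time, the measured TCP pose, the force, the opening and the grip force at its end, in the units of the state.
- env.observe(): the state, without advancing time (a new reading comes with each control period).
- optics.get_image(name): name is "scene" or "top" or "wrist"; returns the picture (400x640x3 uint8, red, green, blue); there is no depth.
- optics.calibration(name): a dict with "fov_y" (degrees; the focal length in pixels is half the picture's height over the tangent of half this angle, whatever the lens; pixels are square), "cx", "cy" (the principal point, pixels), "T" (4x4, takes a point from camera to world coordinates). Camera axes: x right, y down, z forward; pixel columns grow to the right and rows downward; lengths in m; the calibration is good to about 2 mm. A picture is of the moment at which its call begins: read the wrist's pose just before it. calibration takes no time and is no camera call; for the wrist camera it gives the pose at the moment of the call.
- env.close_job(): hands the job in; it is judged then, once.
The state is a dict: "time_s": time; "q": joint angles; "qvel": joint speeds; "joint_efforts": joint torques, N m; "position": TCP position; "tool_rot": TCP orientation; "ft_force": force on the tool from outside, world axes, zero at the start; "wrist_torque": the same for the moment, N m; "grip_width": finger opening in m; "gripper_force": force on a finger pad.
Only numpy, scipy, OpenCV 4.12 (cv2) and the standard library are available. Lean on these libraries where they do the work, as an engineer would, in place of code of your own. Each camera call takes 0.05 s, during which the arm holds its last target. There are 200 camera calls.

## Working session

There is one attempt and no reset: what is moved stays moved. The work goes in short steps, Python scripts to look and compute and a shell command to move; the robot and the scene stay as the last step left them, time stands still between calls to the robot, and variables do not carry over. Pictures are saved under pics/ and viewed, at most 10 in all, crops included, and the job is handed in when it is done.

```bash
ls; mkdir -p pics
python3 - <<'E'
from rig import env, optics
import cv2,numpy as np
np.set_printoptions(precision=4,suppress=True)
for n in ["scene","top"]:
    im=optics.get_image(n); cv2.imwrite(f"pics/{n}0.png",im[:,:,::-1]); c=optics.calibration(n); print(n,c)
o=env.observe(); print(o,env.hold_point_z)
E
```

```text
pics
scene {'fov_y': 54.92100629248009, 'cx': 314.51782430557387, 'cy': 202.0975401375087, 'T': array([[-0.7547, -0.4393,  0.4872,  0.1313],
       [-0.6557,  0.5293, -0.5385,  0.6198],
       [-0.0213, -0.7259, -0.6875,  0.7582],
       [ 0.    ,  0.    ,  0.    ,  1.    ]])}
top {'fov_y': 56.61956241178086, 'cx': 320.993883554587, 'cy': 197.61932067478202, 'T': array([[ 0.0057, -0.9985,  0.0543,  0.5245],
       [-0.9999, -0.0051,  0.0112,  0.0927],
       [-0.0109, -0.0544, -0.9985,  1.1345],
       [ 0.    ,  0.    ,  0.    ,  1.    ]])}
{'time_s': 0.1, 'q': array([-79.9996,  21.8374,  74.3769,  -0.0017,  83.8558, -12.336 ]), 'qvel': array([ 0.042 , -0.0568, -0.132 ,  0.0189, -0.0215, -0.0528]), 'joint_efforts': array([  0.0038, -44.9222, -23.1656,  -0.0002,   0.0037,  -0.    ]), 'position': array([ 0.209 , -0.5085,  0.2308]), 'tool_rot': array([[ 0.925 ,  0.38  , -0.0002],
       [ 0.38  , -0.925 ,  0.0012],
       [ 0.0002, -0.0012, -1.    ]]), 'ft_force': array([ 0.6711,  0.2265, -0.6414]), 'wrist_torque': array([ 0.0456, -0.019 ,  0.0165]), 'gripper_force': 0.0, 'grip_width': 0.08533872846791465} 0.0187
```

View pics/scene0.png

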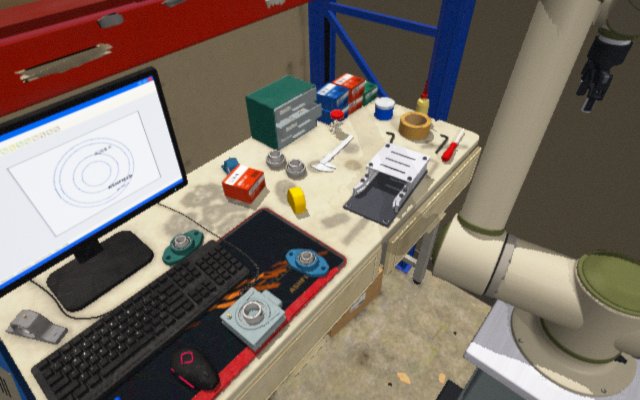

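View pics/top0.png

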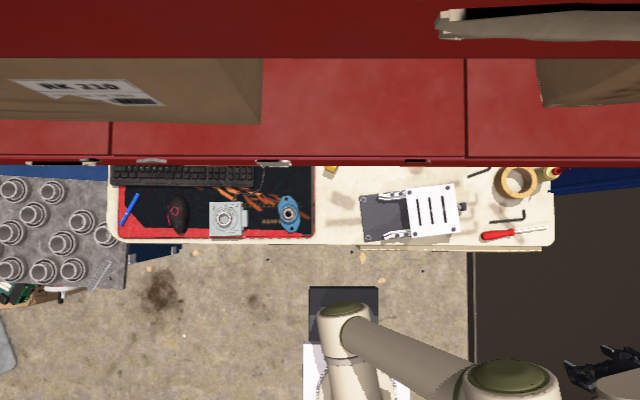

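The scene and top views show the grey unit at top (227,219), the blue flange unit at (289,213), and the frame from about (362,215), its open end, to (460,210). World -y points right in the top view. I'll look closer for rough positions.

```bash
cat > h.py <<'E'
from rig import env, optics
import cv2,numpy as np
np.set_printoptions(precision=4,suppress=True)
def cam(n):
    c=optics.calibration(n); f=200/np.tan(np.radians(c["fov_y"]/2)); return c["T"],f,c["cx"],c["cy"]
def ray(C,u,z):
    T,f,cx,cy=C; d=T[:3,:3]@np.array([(u[0]-cx)/f,(u[1]-cy)/f,1]); o=T[:3,3]; return o+d*(z-o[2])/d[2]
def proj(C,p):
    T,f,cx,cy=C; q=T[:3,:3].T@(np.array(p)-T[:3,3]); return np.array([cx+f*q[0]/q[2],cy+f*q[1]/q[2]])
def snap(n,name):
    C=cam(n); im=optics.get_image(n)[:,:,::-1].copy(); cv2.imwrite(f"pics/{name}.png",im); return C,im
E
python3 - <<'E'
from h import *
a=cv2.imread("pics/top0.png")[170:250,190:480]; b=cv2.imread("pics/scene0.png")[235:365,200:350]
a=cv2.resize(a,None,fx=2.7,fy=2.7,interpolation=cv2.INTER_CUBIC); b=cv2.resize(b,None,fx=2.8,fy=2.8,interpolation=cv2.INTER_CUBIC)
o=np.zeros((a.shape[0]+b.shape[0],800,3),np.uint8); o[:a.shape[0],:a.shape[1]]=a; o[a.shape[0]:,:b.shape[1]]=b
cv2.imwrite("pics/c1.png",o); print(o.shape)
C=cam("top")
for n,u,z in [("unit ring",(227,219),.046),("tail side right",(247,219),.03),("flange",(289,214),.03),("land",(364,217),.008),("guard",(460,210),.062)]: print(n,ray(C,u,z))
print(cam("wrist"))
E
```

```text
(580, 800, 3)
unit ring [0.5195 0.3805 0.046 ]
tail side right [0.5197 0.325  0.03  ]
flange [0.5353 0.2    0.03  ]
land [ 0.5277 -0.0251  0.008 ]
guard [ 0.5492 -0.2952  0.062 ]
(array([[ 0.3808, -0.8779, -0.2903,  0.2834],
       [-0.9247, -0.3619, -0.1184, -0.4771],
       [-0.0011,  0.3135, -0.9496,  0.3715],
       [ 0.    ,  0.    ,  0.    ,  1.    ]]), np.float64(360.5930643785636), 318.55845139349475, 202.98073690611136)
```

View pics/c1.png

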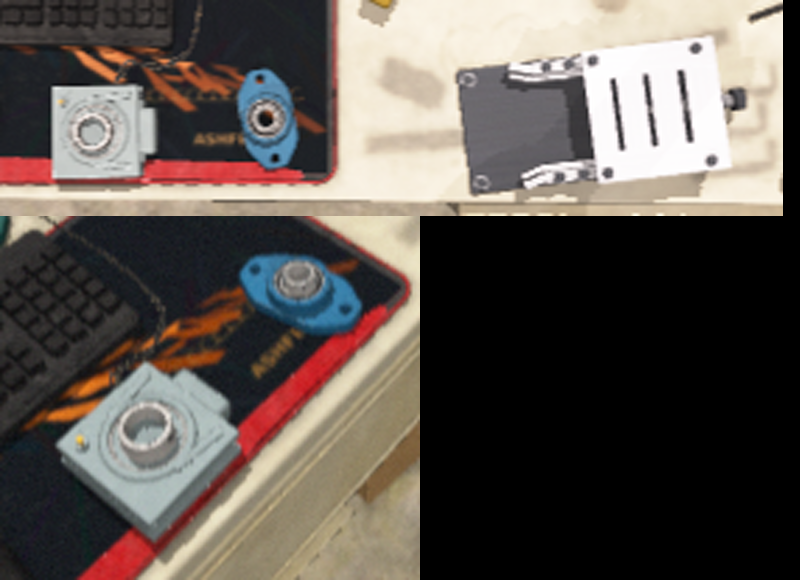

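Both units are on the mat, and the unit's tail already points along -y (right), like the frame's x, which has a yaw of about -83°. I'll turn the tool to a yaw of about 91° and move towards the frame for a wrist look.

```bash
python3 -m jog '[{"linear":[0,0,0],"roll":-1},{"linear":[0,0,0],"roll":-1},{"linear":[0,0,0],"roll":-1},{"linear":[0,0,0],"roll":-1},{"linear":[0,0,0],"roll":-1},{"linear":[0,0,0],"roll":-1},{"linear":[0,0,0],"roll":-1},{"linear":[0,0,0],"roll":-1},{"linear":[0,0,0],"roll":-1},{"linear":[0,0,0],"roll":-1},{"linear":[0,0,0],"roll":-1},{"linear":[0,0,0],"roll":-1}]' 1
python3 -m jog '[{"linear":[0,0,0],"roll":-1},{"linear":[0,0,0],"roll":-0.75},{"linear":[0.8,0.5,-0.1],"roll":0},{"linear":[0.8,0.5,-0.1],"roll":0},{"linear":[0.8,0.5,-0.1],"roll":0},{"linear":[0.8,0.5,-0.1],"roll":0},{"linear":[0.8,0.5,-0.1],"roll":0},{"linear":[0.8,0.5,-0.1],"roll":0},{"linear":[0.8,0.5,-0.1],"roll":0},{"linear":[0.8,0.5,-0.1],"roll":0},{"linear":[0.8,0.5,-0.1],"roll":0},{"linear":[0.8,0.5,-0.1],"roll":0}]'
```

```text
time_s: 1.1
position: [0.209, -0.5086, 0.231]
tool_rot: [[0.129, 0.992, -0.0], [0.992, -0.129, 0.001], [0.001, -0.0, -1.0]]
ft_force: [0.7, -0.2, -1.0]
grip_width: 0.0855
gripper_force: 0.0
time_s: 2.1
position: [0.4034, -0.1832, 0.2714]
tool_rot: [[-0.019, 1.0, -0.0], [1.0, 0.019, 0.0], [0.0, -0.0, -1.0]]
ft_force: [0.7, 0.1, 1.0]
grip_width: 0.0857
gripper_force: 0.0
```

```bash
python3 -m jog '[{"linear":[0.6,0.7,-0.2],"roll":0},{"linear":[0.6,0.7,-0.2],"roll":0},{"linear":[0.6,0.7,-0.2],"roll":0},{"linear":[0.5,0.7,-0.2],"roll":0},{"linear":[0,0,0],"roll":0},{"linear":[0,0,0],"roll":0}]'
python3 - <<'E'
from h import *
print(env.observe()["position"]); C,im=snap("wrist","w1"); print(C)
E
```

```text
time_s: 2.6
position: [0.5138, -0.0899, 0.3028]
tool_rot: [[-0.022, 1.0, -0.001], [1.0, 0.022, 0.0], [0.0, -0.001, -1.0]]
ft_force: [0.2, -0.7, -0.5]
grip_width: 0.0855
gripper_force: 0.0
[ 0.5138 -0.0899  0.3028]
(array([[ 0.9997,  0.0219,  0.0053,  0.5123],
       [ 0.0225, -0.9495, -0.313 , -0.0086],
       [-0.0019,  0.313 , -0.9498,  0.4435],
       [ 0.    ,  0.    ,  0.    ,  1.    ]]), np.float64(360.5930643785636), 318.55845139349475, 202.98073690611136)
```

View pics/w1.png

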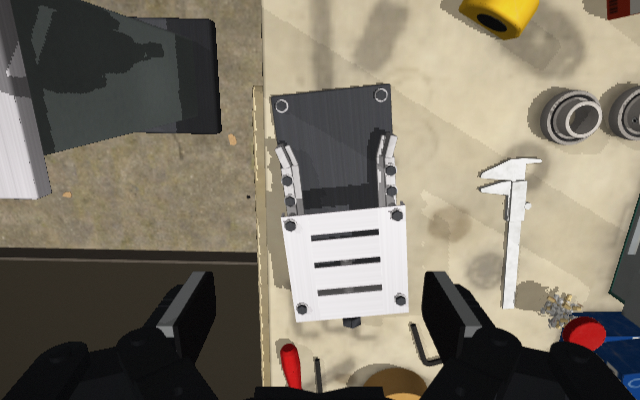

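The wrist view shows the frame cleanly: plate end corners at about (272,96) and (391,84), guard front edge from (281,219) to (405,205), and the tape measure at (498,15). Now to fit the frame pose.

```bash
cat > fr.py <<'E'
from h import *
C=(np.array([[0.9997,0.0219,0.0053,0.5123],[0.0225,-0.9495,-0.313,-0.0086],[-0.0019,0.313,-0.9498,0.4435],[0,0,0,1]]),360.593,318.558,202.981)
im=cv2.imread("pics/w1.png"); hsv=cv2.cvtColor(im,cv2.COLOR_BGR2HSV); g=im.max(2)
m=((g<115)&(hsv[...,1]<110)).astype(np.uint8); m[:, :262]=0; m[190:]=0; m[:75]=0
n,l,s,c=cv2.connectedComponentsWithStats(m); k=l[120,330]; m=(l==k); print(s[k])
# plate end edge: topmost mask pixel per column
P=[ray(C,(x,np.where(m[:,x])[0].min()-.5),.008) for x in range(278,387)]
v=cv2.fitLine(np.array(P)[:,:2].astype(np.float32),cv2.DIST_HUBER,0,.001,.001).ravel(); d=v[:2]; print("end edge yaw",np.degrees(np.arctan2(d[1],d[0])))
L=[];R=[]
for y in range(100,134):
    xs=np.where(m[y])[0]; L.append(ray(C,(xs.min()-.5,y),.008)[:2]); R.append(ray(C,(xs.max()+.5,y),.008)[:2])
L=np.array(L);R=np.array(R)
for q in(L,R):
    w=cv2.fitLine(q.astype(np.float32),cv2.DIST_HUBER,0,.001,.001).ravel(); print("side",w,np.degrees(np.arctan2(w[1],w[0])))
print("width",np.linalg.norm(R-L,axis=1).mean())
wm=((im.min(2)>185)&(hsv[...,1]<22)).astype(np.uint8); wm[:,:275]=0;wm[:200]=0;wm[335:]=0;wm[:,415:]=0
wm=cv2.morphologyEx(wm,cv2.MORPH_CLOSE,np.ones((13,13)))
n,l,s,c=cv2.connectedComponentsWithStats(wm);k=l[245,340]; pts=np.argwhere(l==k)[:,::-1]; print(s[k])
W=np.array([ray(C,p,.0635)[:2] for p in pts]).astype(np.float32); r=cv2.minAreaRect(W); print("guard",r,cv2.boxPoints(r))
E
python3 fr.py
```

```text
[  270    83   126   107 10267]
end edge yaw 7.257953
side [ 0.1251 -0.9921  0.4584 -0.0473] -82.81603
side [ 0.1321 -0.9912  0.5979 -0.043 ] -82.40635
width 0.13972284626156087
[  281   200   128   122 12722]
guard ((0.5488346815109253, -0.20305979251861572), (0.13995976746082306, 0.15831950306892395), 7.240093231201172) [[ 0.4694 -0.1334]
 [ 0.4894 -0.2904]
 [ 0.6282 -0.2728]
 [ 0.6083 -0.1157]]
```

```bash
python3 -m jog '[{"linear":[1,0,0.1],"roll":0},{"linear":[1,0,0.1],"roll":0},{"linear":[1,0,0.1],"roll":0},{"linear":[1,0,0.1],"roll":0},{"linear":[1,0,0.1],"roll":0},{"linear":[1,0,0.1],"roll":0},{"linear":[1,0.1,0.1],"roll":0},{"linear":[1,0.1,0.1],"roll":0},{"linear":[1,0.1,0.1],"roll":0},{"linear":[1,0.1,0.1],"roll":0},{"linear":[1,0,0.1],"roll":0},{"linear":[0.5,0,0.1],"roll":0}]'
python3 -m jog '[{"linear":[0,0,0],"roll":0},{"linear":[0,0,0],"roll":0},{"linear":[0,0,0],"roll":0}]'
python3 - <<'E'
from h import *
print(env.observe()["position"]); C,im=snap("wrist","w2"); np.savez("w2.npz",T=C[0],k=np.array(C[1:])); print(C)
E
cat >> fr.py <<'E'
P=np.array(P); e=v[2:4]; print("end edge pt",v)
E
python3 fr.py | tail -1
```

```text
time_s: 3.65
position: [0.5198, 0.3715, 0.2543]
tool_rot: [[-0.02, 1.0, -0.001], [1.0, 0.02, 0.0], [0.0, -0.001, -1.0]]
ft_force: [-0.3, 0.2, -1.0]
grip_width: 0.0851
gripper_force: 0.0
time_s: 3.9
position: [0.5208, 0.3676, 0.2554]
tool_rot: [[-0.017, 1.0, -0.0], [1.0, 0.017, -0.001], [-0.001, -0.0, -1.0]]
ft_force: [1.0, -1.1, 0.0]
grip_width: 0.0857
gripper_force: 0.0
[0.5208 0.3676 0.2554]
(array([[ 0.9998,  0.0176,  0.0044,  0.5196],
       [ 0.0181, -0.9493, -0.3137,  0.449 ],
       [-0.0013,  0.3137, -0.9495,  0.3961],
       [ 0.    ,  0.    ,  0.    ,  1.    ]]), np.float64(360.5930643785636), 318.55845139349475, 202.98073690611136)
end edge pt [ 0.992   0.1263  0.527  -0.013 ]
```

View pics/w2.png

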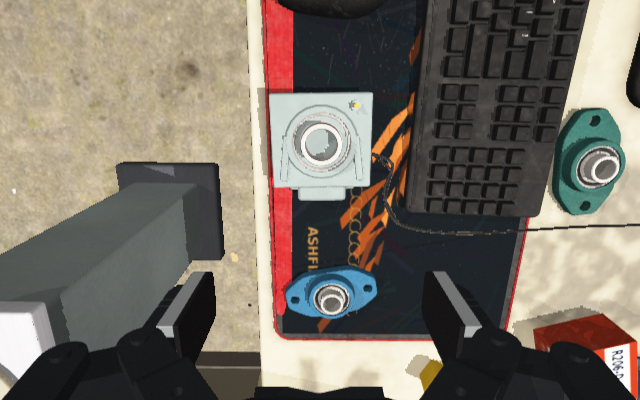

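The wrist view shows the unit at px (321,146) for the ring, housing corners about (269,94) to (374,187), and the tail at (322,195) pointing down (-y). The flange unit is at (331,297). Now its pose.

```bash
cat > un.py <<'E'
from h import *
import sys
z=np.load("w2.npz"); C=(z["T"],*z["k"]); im=cv2.imread("pics/w2.png"); hsv=cv2.cvtColor(im,cv2.COLOR_BGR2HSV)
g=im.min(2)
m=((g>90)&(hsv[...,1]<60)).astype(np.uint8); m[:,:266]=0; m[:,378:]=0; m[:85]=0; m[205:]=0
m=cv2.morphologyEx(m,cv2.MORPH_OPEN,np.ones((3,3)))
L=[];R=[];U=[]
for y in range(100,182): xs=np.where(m[y])[0]; L.append(ray(C,(xs.min()-.5,y),.03)[:2]); R.append(ray(C,(xs.max()+.5,y),.03)[:2])
for x in range(277,365): U.append(ray(C,(x,np.where(m[:,x])[0].min()-.5),.03)[:2])
for n,q in zip("LRU",(L,R,U)):
    w=cv2.fitLine(np.array(q,np.float32),cv2.DIST_HUBER,0,.001,.001).ravel(); print(n,w,np.degrees(np.arctan2(w[1],w[0])))
L=np.array(L);R=np.array(R);print("width",np.linalg.norm(R-L,axis=1).mean(),"mid",((L+R)/2).mean(0))
gr=cv2.cvtColor(im,cv2.COLOR_BGR2GRAY)
h=cv2.HoughCircles(cv2.GaussianBlur(gr[105:190,280:365],(3,3),0),cv2.HOUGH_GRADIENT,1,5,param1=120,param2=12,minRadius=18,maxRadius=26)
print(h[0][:4]+[280,105,0]); c=h[0][0][:2]+[280,105]; print("ring",ray(C,c,.046), "expected r px", 20e-3*C[1]/.36)
cv2.imwrite("pics/c2.png",cv2.resize(np.hstack([im[80:210,255:385],cv2.cvtColor(m[80:210,255:385]*255,cv2.COLOR_GRAY2BGR)]),None,fx=3,fy=3))
E
python3 un.py
```

```text
L [ 0.0308 -0.9995  0.4716  0.3933] -88.23509
R [ 0.0261 -0.9997  0.573   0.4001] -88.50488
U [0.9995 0.033  0.5325 0.4418] 1.8924229
width 0.10152512998480077 mid [0.5224 0.3942]
[[325.5 152.5  25.4]
 [320.5 143.5  19.6]
 [325.5 145.5  24.3]
 [326.5 138.5  24.3]]
ring [0.5271 0.3854 0.046 ] expected r px 20.032948021031313
```

View pics/c2.png

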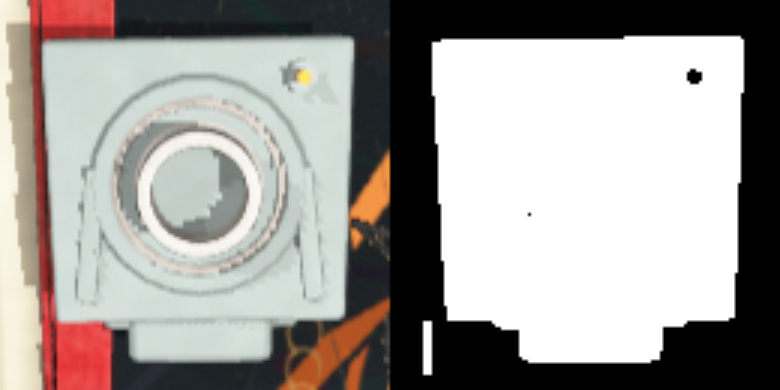

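```bash
python3 -m jog '[{"linear":[0.33,0.03,0.7],"roll":-0.07},{"linear":[0.33,0.02,0.7],"roll":-0.07},{"linear":[0,0,0.8],"roll":0},{"linear":[0,0,0.8],"roll":0},{"linear":[0,0,0.8],"roll":0},{"linear":[0,0,0.4],"roll":0},{"linear":[0,0,0],"roll":0},{"linear":[0,0,0],"roll":0},{"linear":[0,0,0],"roll":0}]' 0.35 100
```

```text
time_s: 4.7
position: [0.523, 0.3954, 0.0894]
tool_rot: [[-0.03, 1.0, 0.003], [1.0, 0.03, 0.001], [0.001, 0.003, -1.0]]
ft_force: [0.3, 0.4, 0.6]
grip_width: 0.0576
gripper_force: 0.0
```

```bash
python3 -m jog '[{"linear":[-0.03,0,0.4],"roll":0},{"linear":[0,0,0.4],"roll":0},{"linear":[0,0,0.3],"roll":0},{"linear":[0,0,0.2],"roll":0},{"linear":[0,0,0.08],"roll":0},{"linear":[0,0,0],"roll":0},{"linear":[0,0,0],"roll":0},{"linear":[0,0,0],"roll":0}]'
```

```text
time_s: 5.37
position: [0.5223, 0.3948, 0.0331]
tool_rot: [[-0.031, 1.0, 0.001], [1.0, 0.031, 0.001], [0.001, 0.001, -1.0]]
ft_force: [-0.4, -0.0, 0.1]
grip_width: 0.0573
gripper_force: 0.0
```

Now I'll close on the ring and lift slightly.

```bash
python3 -m jog '[{"linear":[0,0,0],"roll":0},{"linear":[0,0,0],"roll":0},{"linear":[0,0,0],"roll":0},{"linear":[0,0,0],"roll":0},{"linear":[0,0,0],"roll":0},{"linear":[0,0,0],"roll":0},{"linear":[0,0,0],"roll":0},{"linear":[0,0,0],"roll":0}]' -1 100
python3 -m jog '[{"linear":[0,0,-0.2],"roll":0},{"linear":[0,0,-0.4],"roll":0},{"linear":[0,0,-0.6],"roll":0},{"linear":[0,0,-0.6],"roll":0},{"linear":[0,0,-0.6],"roll":0},{"linear":[0,0,-0.3],"roll":0},{"linear":[0,0,0],"roll":0},{"linear":[0,0,0],"roll":0},{"linear":[0,0,0],"roll":0}]'
```

```text
time_s: 6.03
position: [0.5225, 0.3948, 0.0334]
tool_rot: [[-0.031, 1.0, 0.002], [1.0, 0.031, 0.001], [0.001, 0.002, -1.0]]
ft_force: [-1.1, -0.0, 5.5]
grip_width: 0.0372
gripper_force: 100.1
time_s: 6.78
position: [0.5209, 0.3941, 0.138]
tool_rot: [[-0.031, 1.0, -0.004], [1.0, 0.031, -0.002], [-0.002, -0.004, -1.0]]
ft_force: [0.1, 0.5, -9.2]
grip_width: 0.0368
gripper_force: 102.0
```

Held, at 9.2 N. Carrying over to above the landing.

```bash
python3 -m jog '[{"linear":[-0.4,0,0],"roll":0},{"linear":[-0.7,-0.02,0],"roll":0},{"linear":[-0.9,-0.02,0],"roll":0},{"linear":[-0.9,-0.02,0],"roll":0},{"linear":[-0.9,-0.02,0],"roll":0},{"linear":[-0.9,-0.02,0],"roll":0},{"linear":[-0.9,-0.02,0],"roll":0},{"linear":[-0.9,-0.02,0],"roll":0},{"linear":[-0.9,-0.02,0],"roll":0},{"linear":[-0.9,-0.02,0],"roll":0},{"linear":[-0.8,-0.02,0],"roll":0},{"linear":[-0.5,-0.02,0],"roll":0}]'
python3 -m jog '[{"linear":[-0.2,0,0],"roll":-0.3},{"linear":[0,0,0],"roll":-0.4},{"linear":[0,0,0],"roll":-0.4},{"linear":[0,0,0],"roll":0},{"linear":[0,0,0],"roll":0},{"linear":[0,0,0],"roll":0}]'
python3 - <<'E'
from h import *
o=env.observe();print(o["position"],o["tool_rot"]); C,im=snap("wrist","w3"); np.savez("w3.npz",T=C[0],k=np.array(C[1:]))
E
```

```text
time_s: 7.78
position: [0.5243, 0.0075, 0.1388]
tool_rot: [[-0.029, 1.0, -0.003], [1.0, 0.029, -0.0], [-0.0, -0.003, -1.0]]
ft_force: [0.0, 0.2, -7.6]
grip_width: 0.037
gripper_force: 102.0
time_s: 8.28
position: [0.525, 0.0027, 0.1395]
tool_rot: [[-0.126, 0.992, -0.001], [0.992, 0.126, 0.0], [0.0, -0.001, -1.0]]
ft_force: [0.6, -0.4, -8.4]
grip_width: 0.0367
gripper_force: 102.0
[0.525  0.0027 0.1395] [[-0.1261  0.992  -0.0014]
 [ 0.992   0.1261  0.0003]
 [ 0.0005 -0.0013 -1.    ]]
```

View pics/w3.png

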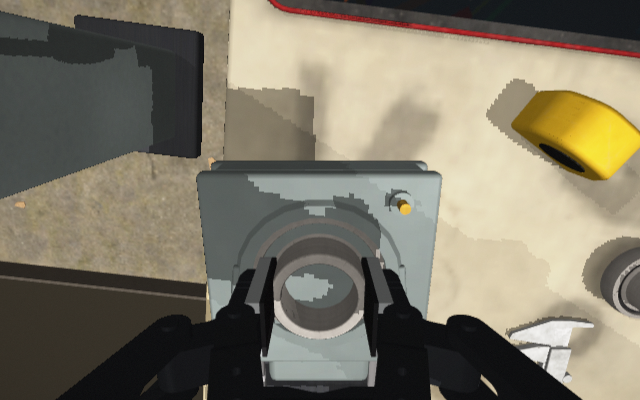

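The unit hangs square in the hand: its rear edge is level, from (198,172) to (441,171), and the ring is centred at (319,295). It needs about 2.6 mm of lateral correction, then I'll lower it.

```bash
python3 -m jog '[{"linear":[0,-0.06,0.4],"roll":0},{"linear":[0,0,0.6],"roll":0},{"linear":[0,0,0.5],"roll":0},{"linear":[0,0,0.4],"roll":0},{"linear":[0,0,0.3],"roll":0},{"linear":[0,0,0.15],"roll":0},{"linear":[0,0,0],"roll":0},{"linear":[0,0,0],"roll":0},{"linear":[0,0,0],"roll":0},{"linear":[0,0,0],"roll":0}]'
```

```text
time_s: 9.17
position: [0.5234, 0.0021, 0.047]
tool_rot: [[-0.127, 0.992, 0.002], [0.992, 0.127, -0.0], [-0.001, 0.002, -1.0]]
ft_force: [-0.3, 0.1, -7.6]
grip_width: 0.0366
gripper_force: 101.9
```

```bash
python3 -m jog '[{"linear":[0,-0.02,0.06],"roll":0},{"linear":[0,0,0.04],"roll":0},{"linear":[-0.2,0,0],"roll":0},{"linear":[-0.2,0,0],"roll":0},{"linear":[0,0,0.03],"roll":0},{"linear":[0,0,0],"roll":0},{"linear":[0,0,0],"roll":0},{"linear":[0,0,0],"roll":0}]'
```

```text
time_s: 9.83
position: [0.5241, -0.0137, 0.0409]
tool_rot: [[-0.127, 0.992, -0.0], [0.992, 0.127, 0.0], [0.0, -0.0, -1.0]]
ft_force: [1.1, 0.3, -8.3]
grip_width: 0.0367
gripper_force: 102.0
```

```bash
python3 -m jog '[{"linear":[0,0,0.03],"roll":0},{"linear":[0,0,0],"roll":0},{"linear":[0,0,0],"roll":0}]' | grep -E 'pos|ft'; python3 -m jog '[{"linear":[0,0,0.03],"roll":0},{"linear":[0,0,0],"roll":0},{"linear":[0,0,0],"roll":0}]'| grep -E 'pos|ft'
```

```text
position: [0.5241, -0.0136, 0.0396]
ft_force: [-0.4, 0.4, -9.2]
position: [0.5243, -0.0137, 0.0387]
ft_force: [-1.6, 0.7, -6.0]
```

```bash
python3 -m jog '[{"linear":[-0.1,0,0.02],"roll":0},{"linear":[-0.15,0,0],"roll":0},{"linear":[-0.15,0,0],"roll":0},{"linear":[-0.15,0,0],"roll":0},{"linear":[-0.15,0,0],"roll":0},{"linear":[-0.15,0,0],"roll":0},{"linear":[0,0,0],"roll":0},{"linear":[0,0,0],"roll":0}]'
```

```text
time_s: 11.0
position: [0.5293, -0.0483, 0.0386]
tool_rot: [[-0.127, 0.992, 0.002], [0.992, 0.127, -0.002], [-0.002, 0.002, -1.0]]
ft_force: [-0.7, -4.2, 4.3]
grip_width: 0.0365
gripper_force: 103.4
```

```bash
python3 -m jog '[{"linear":[-0.15,0,-0.01],"roll":0},{"linear":[-0.15,0,0],"roll":0},{"linear":[-0.15,0,0],"roll":0},{"linear":[-0.15,0,0],"roll":0},{"linear":[0,0,0],"roll":0},{"linear":[0,0,0],"roll":0}]'
```

```text
time_s: 11.5
position: [0.5319, -0.0717, 0.0386]
tool_rot: [[-0.127, 0.992, 0.001], [0.992, 0.127, -0.001], [-0.001, 0.001, -1.0]]
ft_force: [-1.4, -0.4, 5.9]
grip_width: 0.0367
gripper_force: 103.5
```

```bash
python3 -m jog '[{"linear":[-0.15,0,0],"roll":0},{"linear":[-0.15,0,0],"roll":0},{"linear":[-0.15,0,0],"roll":0},{"linear":[-0.15,0,0],"roll":0},{"linear":[-0.15,0,0],"roll":0},{"linear":[-0.15,0,0],"roll":0},{"linear":[-0.1,0,0],"roll":0},{"linear":[0,0,0],"roll":0},{"linear":[0,0,0],"roll":0},{"linear":[0,0,0],"roll":0}]'
```

```text
time_s: 12.33
position: [0.5369, -0.1108, 0.0386]
tool_rot: [[-0.127, 0.992, 0.001], [0.992, 0.127, -0.0], [-0.0, 0.001, -1.0]]
ft_force: [-1.0, 1.1, 5.0]
grip_width: 0.0367
gripper_force: 103.6
```

The unit is on the centre line at x_f ≈ -52 mm. Next: release, lift, go back, shut the fingers, and drop behind the rear face.

```bash
python3 -m jog '[{"linear":[0,0,0],"roll":0},{"linear":[0,0,0],"roll":0},{"linear":[0,0,0],"roll":0},{"linear":[0,0,0],"roll":0},{"linear":[0,0,-0.3],"roll":0},{"linear":[0,0,-0.6],"roll":0},{"linear":[0,0,-0.4],"roll":0},{"linear":[0.4,0,-0.2],"roll":0},{"linear":[0.8,0,0],"roll":0},{"linear":[0.8,0,0],"roll":0},{"linear":[0.3,0,0],"roll":0},{"linear":[0,0,0],"roll":0}]' 0.35
python3 -m jog '[{"linear":[0,0,0.1],"roll":0},{"linear":[0,0,0.3],"roll":0},{"linear":[0,0,0.5],"roll":0},{"linear":[0,0,0.5],"roll":0},{"linear":[0,0,0.35],"roll":0},{"linear":[0,0,0.2],"roll":0},{"linear":[0,0,0],"roll":0},{"linear":[0,0,0],"roll":0},{"linear":[0,0,0],"roll":0}]' -1
python3 - <<'E'
from h import *
C,im=snap("wrist","w4")
E
```

```text
time_s: 13.33
position: [0.5243, -0.0175, 0.0982]
tool_rot: [[-0.13, 0.992, -0.001], [0.992, 0.13, 0.0], [0.0, -0.001, -1.0]]
ft_force: [0.3, -0.7, 1.2]
grip_width: 0.0576
gripper_force: 0.0
time_s: 14.08
position: [0.5255, -0.0203, 0.0208]
tool_rot: [[-0.126, 0.992, 0.001], [0.992, 0.126, -0.0], [-0.001, 0.001, -1.0]]
ft_force: [0.0, -0.3, 0.0]
grip_width: 0.0003
gripper_force: 0.0
```

View pics/w4.png

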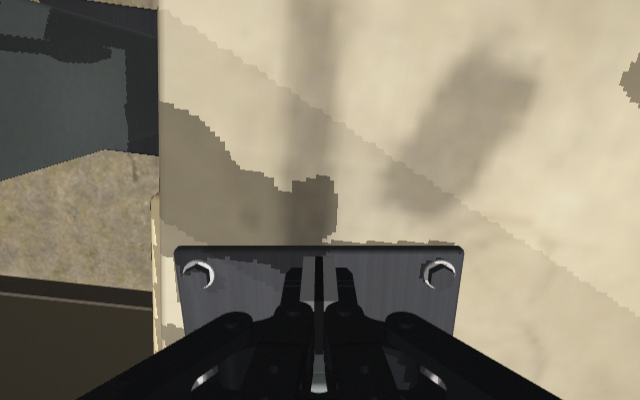

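The fingers are shut over the landing, centred between the plate bolts (197 and 440, fingers at 320). Pushing now, with safe travel up to 19 mm of sliding before the nearest possible nose.

```bash
python3 -m jog '[{"linear":[-0.2,0,0],"roll":0},{"linear":[-0.2,0,0],"roll":0},{"linear":[-0.2,0,0],"roll":0},{"linear":[-0.15,0,0],"roll":0},{"linear":[-0.1,0,0],"roll":0},{"linear":[-0.1,0,0],"roll":0},{"linear":[-0.1,0,0],"roll":0},{"linear":[-0.1,0,0],"roll":0},{"linear":[-0.05,0,0],"roll":0},{"linear":[0,0,0],"roll":0}]'
python3 -m jog '[{"linear":[-0.06,0,0],"roll":0},{"linear":[-0.06,0,0],"roll":0}]' | grep -E 'pos|ft'
```

```text
time_s: 14.97
position: [0.5309, -0.0673, 0.0202]
tool_rot: [[-0.127, 0.992, -0.0], [0.992, 0.127, 0.001], [0.001, -0.0, -1.0]]
ft_force: [-0.5, 3.1, 1.9]
grip_width: 0.0001
gripper_force: 1.2
position: [0.5314, -0.0715, 0.0202]
ft_force: [-1.0, 5.2, 2.9]
```

```bash
python3 -m jog '[{"linear":[-0.05,0,0],"roll":0},{"linear":[-0.05,0,0],"roll":0},{"linear":[-0.05,0,0],"roll":0},{"linear":[0,0,0],"roll":0}]' | grep -E 'pos|ft'
```

```text
position: [0.5322, -0.0778, 0.0201]
ft_force: [-0.5, 3.5, 4.4]
```

```bash
python3 -m jog '[{"linear":[0,0,0],"roll":0}]' | grep -E 'pos|ft'
```

```text
position: [0.5322, -0.0779, 0.0202]
ft_force: [-0.8, 4.1, 2.4]
```

```bash
python3 -m jog '[{"linear":[-0.05,0,0],"roll":0},{"linear":[-0.05,0,0],"roll":0},{"linear":[-0.05,0,0],"roll":0},{"linear":[0,0,0],"roll":0}]' | grep -E 'pos|ft'
```

```text
position: [0.533, -0.0838, 0.0201]
ft_force: [-1.1, 4.6, 2.7]
```

```bash
python3 -m jog '[{"linear":[-0.05,0,0],"roll":0},{"linear":[-0.05,0,0],"roll":0},{"linear":[-0.05,0,0],"roll":0},{"linear":[0,0,0],"roll":0}]' | grep -E 'pos|ft'
```

```text
position: [0.5331, -0.0877, 0.0202]
ft_force: [-1.1, 15.8, 7.8]
```

```bash
python3 -m jog '[{"linear":[0,0,0],"roll":0},{"linear":[0,0,0],"roll":0},{"linear":[0,0,0],"roll":0}]' | grep -E 'pos|ft'
```

```text
position: [0.5331, -0.0877, 0.0201]
ft_force: [-1.9, 15.4, 7.4]
```

```bash
python3 -m jog '[{"linear":[-0.03,0,0],"roll":0},{"linear":[0,0,0],"roll":0},{"linear":[0,0,0],"roll":0}]' | grep -E 'pos|ft'
```

```text
position: [0.533, -0.0883, 0.0202]
ft_force: [-2.1, 18.2, 8.5]
```

```bash
python3 -m jog '[{"linear":[0.3,0,0],"roll":0},{"linear":[0.6,0,0],"roll":0},{"linear":[0.8,0,-0.1],"roll":0},{"linear":[0.6,0,-0.6],"roll":0},{"linear":[0.2,0,-0.9],"roll":0},{"linear":[0,0,-0.9],"roll":0},{"linear":[0,0,-0.9],"roll":0},{"linear":[0,0,-0.5],"roll":0},{"linear":[0,0,0],"roll":0},{"linear":[0,0,0],"roll":0},{"linear":[0,0,0],"roll":0}]'
python3 - <<'E'
from h import *
C,im=snap("wrist","w5"); np.savez("w5.npz",T=C[0],k=np.array(C[1:]))
E
```

```text
time_s: 17.63
position: [0.5209, 0.008, 0.1751]
tool_rot: [[-0.127, 0.992, -0.002], [0.992, 0.127, -0.0], [0.0, -0.002, -1.0]]
ft_force: [-0.3, 0.6, 0.2]
grip_width: 0.0
gripper_force: 0.0
```

View pics/w5.png

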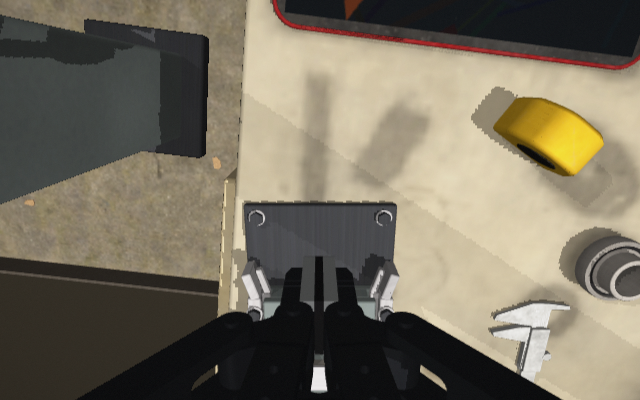

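The unit's rear edge is just visible beside the fingers, around row 290. I'll measure its position in the frame, without viewing another picture.

Run:
```python
from h import *
z=np.load("w5.npz"); C=(z["T"],*z["k"]); im=cv2.imread("pics/w5.png").astype(int)
O=np.array([.5434,-.1626]);d=np.array([.1263,-.992]);n=np.array([.992,.1263])
for x in (272,278,362,368):
    g=cv2.blur(im[:,x-1:x+2].astype(np.uint8),(3,1)).mean((1,2)); print(x,g[270:312].astype(int))
for r in (286,290,294,298,302):
    p=ray(C,(320,r),.038)[:2]-O; print(r,"x_f rear",p@d)
```

```text
272 [ 74  71  71  71  71  71  71  56  41  42  41  41  41  42  41  46  49  53
  59  65  65  63  61  59  62  64  70  71  64  62  64  88 121 145 156 157
 158 157 157 158 158 157]
278 [ 72  70  69  69  68  69  68  69  55  39  40  40  40  40  40  46  49  52
  56  57  59  63  64  64  63  63  69  70  62  61  64  88 121 145 152 123
  65  27  16  14  14  14]
362 [ 48  49  49  45  44  47  46  46  46  47  47  46  45  46  44  53  62  64
  68  67  64  63  64  63  64  65  74  72  63  63  68  94 126 147 156 156
 155 146 131 104  66  37]
368 [ 40  40  39  39  40  41  41  44  45  46  46  45  45  46  43  51  62  62
  72  85  93  90  85  84  83  79  76  71  63  63  66  93 125 148 158 158
 159 159 159 160 160 159]
286 x_f rear -0.08502098762605333
290 x_f rear -0.08100430412401732
294 x_f rear -0.0769555791242553
298 x_f rear -0.07287442769395483
302 x_f rear -0.06876045870962251
```

```bash
python3 -c "
from rig import env
print(env.close_job())"
```

```text
the job is handed in; nothing more can be done
None
```

I loaded the take-up unit tail first, pushed it onto the screw's nose with about 18 N in all, let go and handed the job in at about 18 s. My last measurement has it square in the track at frame x ≈ -21 mm, with no contact on the bystanders; the nose contact is inferred from the push force and the springback because the guard hides it, and no verdict came back.

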